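# Wedge a cassette into a packed spring-loaded rack

### The job

Lift the cassette with the tall handle out of its drip stand and wedge it into the packed row in the steel rack, right beside the cassette with two knobs, on the spring-plate side, easing the neighbours apart without toppling or lifting them. Press it down until it bottoms upright on the rack floor, and lean on it there with about 10 N, never loading rack or row with more than 30 N. Then let go; disturb nothing else on the bench.

Things in the scene. Friction and masses are not known exactly. Their poses are not given: they have to be found in the camera images.
- cassette_mid (a point): Centre of the white cassette to load, 67.5 mm above the tip of its foot; z up, y across its thickness. Body 66 wide in x, 20 thick in y, from 22 to 80 mm above the tip. Below, the foot (62 wide) tapers evenly from 20 mm thick at 22 mm to a rounded edge (radius 2.5) at the tip. 0.13 to 0.25 kg. At the start it stands in the drip stand.
- cassette_handle (a point): Middle of the new cassette's upright handle blade, 107.5 mm above the foot tip: 30 mm wide in x, 12 mm thick in y, from 80 to 135 mm above the tip. Grasp it across its thickness, about 10 mm above this point, so that the fingers stay above the row.
- stand: Drip stand, fixed: open-topped grey plastic pocket 80 x 33 x 45 mm high (x, y, z), walls and floor 5 mm, on a steel foot plate 110 x 75 x 4 mm; origin under its centre. It holds the new cassette upright, aligned with its axes, with 1.5 mm play either side of the thickness; lift it straight out.
- rack: Steel rack, fixed; origin on the bench; the row runs along its y. Floor top 6 mm above the bench. Fixed end plate, 85 mm high, inner face at y = -75 mm: the row bears on it and cannot move that way. Side rails 35 mm high, inner faces at x = -37 and +37 mm. End post 60 mm high at y = 98 to 109 mm. Cassettes at home stand on the floor, centred on x = 0.
- follower (a joint): Spring plate of the rack, 85 mm high over the bench; inner face at rack y = -20 mm + value (m). Pushes the row to -y: 5.5 N at value 0.026 (start), 8 N at 0.046 (new cassette in), 120 N/m; yields to 0.075. So squeezed, the new cassette needs some 2 to 15 N to be pushed down before it meets the floor, and does not sink by itself.
- index: White row cassette with two round knobs on top (12 mm across, rising 8 mm, at x = -16 and +16 mm). 70 x 20 x 80 mm (x, y, z), flat foot, top fully rounded across its thickness (radius 10, crown at 80 mm); origin under its centre, y towards the spring plate. First, second or third from the fixed end. The new one belongs directly on its +y side.
- index_seam (a point): Where index meets its neighbour on the spring-plate side (y = +10, z = 80 mm of index): a groove between the two rounded tops. The foot tip drops into it within about 3 mm, stopping about 75 mm above the rack floor (80 = on a crown). index cannot give, so the new cassette must shift about 10 mm to +y while its taper goes down.
- plain_a: Plain white row cassette, no knobs, otherwise like index: 70 x 20 x 80 mm, rounded top, origin under its centre, 0.2 kg, loose in the rack. Wedged at the top it leans away by up to about 0.3 rad (a lean past 0.42 rad counts as toppled) and straightens as the foot goes down.
- plain_b: Plain white row cassette, no knobs, otherwise like index: 70 x 20 x 80 mm, rounded top, origin under its centre, 0.2 kg, loose in the rack. Wedged at the top it leans away by up to about 0.3 rad (a lean past 0.42 rad counts as toppled) and straightens as the foot goes down.
- plain_c: Plain white row cassette, no knobs, otherwise like index: 70 x 20 x 80 mm, rounded top, origin under its centre, 0.2 kg, loose in the rack. Wedged at the top it leans away by up to about 0.3 rad (a lean past 0.42 rad counts as toppled) and straightens as the foot goes down.
- old_cassette: Bystander: white cassette without handle lying flat, 85 x 70 x 20 mm; origin under its centre.
- beaker: Bystander: glass beaker, 70 mm across, 90 mm high; origin under its centre.
- bottle: Bystander: amber bottle, 60 mm across, 150 mm high; origin under its centre.
- jar: Bystander: jar, 56 mm across, 70 mm high; origin under its centre.
- dish: Bystander: shallow glass dish, 90 mm across, 18 mm high; origin under its centre.
- spatula: Bystander: hand spatula, 170 mm long, lying; origin under it.
- tip_box: Bystander: grey box 85 x 120 x 60 mm; origin under its centre.

How it is judged:
By the outcome, as a careful person would: the job done as asked, in the order asked, and still so for the second after the job is handed in, with the robot touching nothing.
It also fails if it takes over 72 s, if anything falls off the work surface, if the arm or the gripper's body presses on something with over 40 N, if the wrist force passes 120 N, or if a joint passes its speed limit or range.

### The arm

A 7-joint arm with a two-finger parallel gripper is mounted at the origin on the work surface. World frame = base frame: x ahead of the robot, y to its left, z up, the work surface at z = 0. Lengths are in m, angles in rad, forces in N, time in s.
With the tool pointing down it reaches from about 0.35 to 0.775 m from the base axis. Payload 3.1 kg.
Tool frame: the origin (TCP) lies between the finger pads; the fingertips stand 17 mm ahead of it and the grasp point (between the pads) lies 2 mm behind it; z points along the fingers, y is the line along which they close (so a half turn about z gives the same grasp; the last joint's range is limited). The gripper opens to 85 mm and grips with 20 to 120 N. Pads are 22 mm wide; open, the fingers measure 114 mm over their backs; the gripper's body (76 mm by 85 mm) begins 54 mm behind the grasp point. The pads swing forward as they close: fully open they stand 13 mm farther back than shut.
Start: joints at [-0.042, 0.311, 0.014, 1.512, -0.004, 1.319, -0.027], TCP at [0.55, 0, 0.248] pointing down, gripper open.
Joint ranges: [-2.7, 2.7], [-0.3, 1.91], [-1.27, 1.3], [0.12, 2.57], [-1.44, 4.58], [0.2, 2.03], [-3.05, 3.05]. Speed limits (rad/s): [2.79, 2.79, 3.14, 3.14, 3.14, 3.14, 3.14].

### API

Orientations are given as [roll, pitch, yaw] about the fixed x, y, z axes, in that order (R = Rz(yaw) Ry(pitch) Rx(roll)).
In Python, from plant import manip, solve_ik, vision gives the robot as it stands. Calls block until the motion is done:
- manip.reach(position, orientation): joint-space move of the TCP to a pose.
- manip.servo_line(position, frame=None, v=0.15): straight line of the TCP; frame=None keeps the orientation; v is the mean speed in m/s.
- manip.set_joints(angles): joint-space move.
- manip.grip(opening, effort=None): finger opening in m; effort is the grip in N (None keeps the last); returns when the fingers have stopped.
- manip.wait(seconds).
- solve_ik(position, orientation): joint angles nearest the present ones, or None.
- manip.get_obs(): the state.
- vision.snapshot(name): name is "scene" or "side" or "wrist"; returns a dict with "frame" (480x640x3 uint8, red, green, blue), "range_z" (480x640 float32, m along the optical axis (not along the pixel's ray), 0 where there is no reading), "fx", "fy", "cx", "cy" (pixels), "pose" (4x4, takes a point from camera to world coordinates); the wrist camera has in their place "mount" (4x4, takes a point from camera to tool coordinates, whose origin is the TCP and whose axes are the flange's). Camera axes: x right, y down, z forward; pixel columns grow to the right and rows downward; lengths in m; the calibration is good to about 2 mm. A picture is of the moment at which its call begins: read the wrist's pose just before it.
A pose or a line that the arm cannot do raises manip.MotionError and nothing moves.
- manip.close_job(): hands the job in; it is judged then, once.
The state is a dict: "time": time; "qpos": joint angles; "joint_velocities": joint speeds; "joint_efforts": joint torques, N m; "tcp_pos": TCP position; "eef_rot": TCP orientation; "wrist_force": force on the tool from outside, world axes, zero at the start; "moment": the same for the moment, N m; "width": finger opening in m; "finger_force": force on a finger pad.
Only numpy, scipy, OpenCV 4.12 (cv2) and the standard library are available. Lean on these libraries where they do the work, as an engineer would, in place of code of your own. Each camera call takes 0.05 s, during which the arm holds its last target. There are 200 camera calls.

## Working session

There is one attempt and no reset: what is moved stays moved. The work goes in short steps, each a Python script; the robot and the scene stay as the last script left them, time stands still between calls to the robot, and variables do not carry over. Pictures are saved under pics/ and viewed, at most 10 in all, crops included, and the job is handed in when it is done.

```bash
mkdir -p pics; ls
python3 - <<'E'
from plant import manip, vision
import cv2, numpy as np, pickle
for n in ["scene","side"]:
    s=vision.snapshot(n); pickle.dump(s,open(f"pics/{n}0.pkl","wb"))
    cv2.imwrite(f"pics/{n}0.png",s["frame"][:,:,::-1]); print(n,s["fx"],s["cx"],s["cy"],s["pose"].round(3).tolist())
print(manip.get_obs())
E
```

```text
pics
scene 437.72546654705366 326.6888143710022 239.16719375834495 [[0.409, 0.544, -0.733, 1.174], [0.912, -0.253, 0.322, -0.26], [-0.01, -0.8, -0.6, 0.635], [0.0, 0.0, 0.0, 1.0]]
side 498.5653868190758 321.2001410411738 240.33341852764852 [[0.905, -0.248, 0.345, 0.151], [-0.425, -0.549, 0.72, -0.784], [0.011, -0.798, -0.602, 0.751], [0.0, 0.0, 0.0, 1.0]]
{'time': 0.1, 'qpos': array([-0.0417137 ,  0.31168724,  0.0140113 ,  1.51292106, -0.00435117,
        1.3192302 , -0.02721624]), 'joint_velocities': array([-0.00052111, -0.00198231,  0.00058749, -0.00098225, -0.00019277,
       -0.00064137, -0.00023196]), 'joint_efforts': array([ 1.58822681e-03, -3.80853546e+01,  1.46967340e-01, -2.31242698e+01,
        1.21570277e-02,  8.10778613e-03,  3.56746978e-05]), 'tcp_pos': array([ 5.49361815e-01, -3.92099241e-06,  2.47297112e-01]), 'eef_rot': array([-3.13938099e+00,  1.45085005e-04,  1.57086513e+00]), 'wrist_force': array([-0.28527399,  0.52578262,  0.41688967]), 'moment': array([-0.03693418,  0.03088221, -0.00543933]), 'finger_force': 0.0, 'width': 0.08534785646419586}
```

View pics/scene0.png

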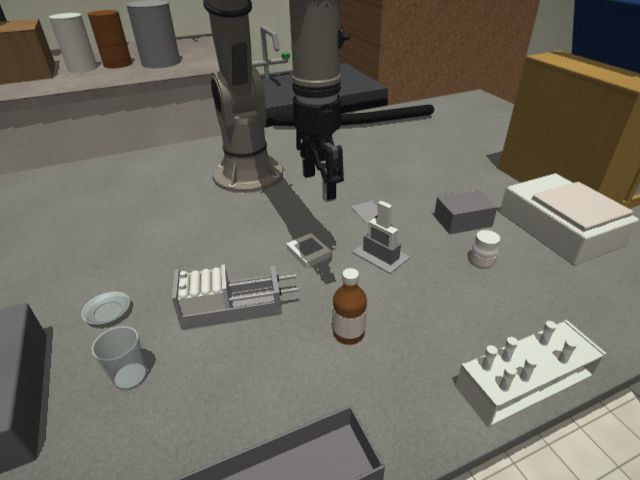

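View pics/side0.png

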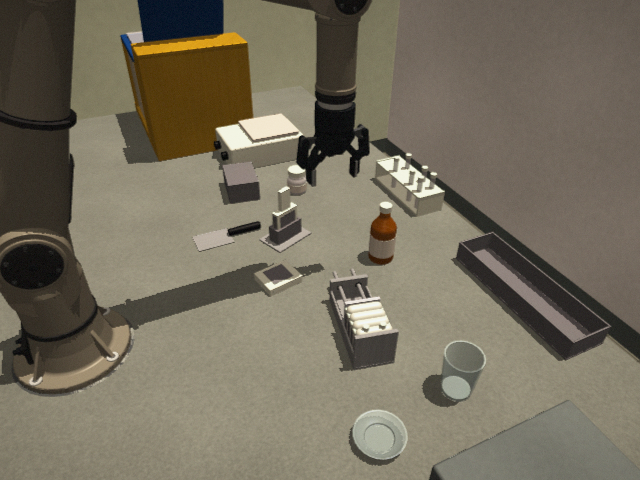

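The scene shows the rack at about (230,295) with four white cassettes at its left end, and the stand with the tall-handled cassette at (382,240). The side view shows the rack at (362,315), knobs near (365,328)/(385,325), and the stand at (286,225). Next I'll get rough positions from depth.

```bash
cat > h.py <<'E'
import numpy as np, cv2
from scipy.spatial.transform import Rotation as R
def world(s,u,v,d=None,T=None):
    T=s["pose"] if T is None else T
    d=s["range_z"][int(v),int(u)] if d is None else d
    return (T@np.array([(u-s["cx"])/s["fx"]*d,(v-s["cy"])/s["fy"]*d,d,1]))[:3]
def cloud(s,T):
    v,u=np.mgrid[0:480,0:640]; d=s["range_z"]
    P=np.stack([(u-s["cx"])/s["fx"]*d,(v-s["cy"])/s["fy"]*d,d,np.ones_like(d)],-1)@T.T
    P[d==0]=np.nan
    return P[...,:3]
def plane(s,T,u,v,z):
    r=T[:3,:3]@np.array([(u-s["cx"])/s["fx"],(v-s["cy"])/s["fy"],1]); o=T[:3,3]
    return o+r*(z-o[2])/r[2]
def tcpT(o):
    T=np.eye(4); T[:3,:3]=R.from_euler("xyz",o["eef_rot"]).as_matrix(); T[:3,3]=o["tcp_pos"]; return T
E
python3 - <<'E'
import pickle; from h import *
s=pickle.load(open("pics/scene0.pkl","rb")); q=pickle.load(open("pics/side0.pkl","rb"))
for n,u,v in [("handle",384,208),("row",205,276),("endpl",176,275),("post",277,278),("bottle",350,275),("old",312,245)]: print(n,world(s,u,v).round(3))
for n,u,v in [("handle",284,192),("row",368,318),("knob",366,330)]: print(n,world(q,u,v).round(3))
a=cv2.resize(s["frame"][255:335,160:310],None,fx=5,fy=5,interpolation=2)
b=cv2.resize(q["frame"][265:370,315:405],None,fx=4,fy=4,interpolation=2)[:400]
c=np.zeros((400,750+0,3),np.uint8); 
cv2.imwrite("pics/crop1.png",np.hstack([cv2.resize(a,(440,235)),b[:235*1]])[:,:,::-1] if 0 else np.vstack([cv2.resize(a,(560,299)),cv2.copyMakeBorder(cv2.resize(b,(255,283)),0,0,0,305,0)])[:,:,::-1])
from plant import vision,manip
print(vision.snapshot("wrist")["mount"].round(4))
E
```

```text
handle [0.512 0.163 0.134]
row [ 0.512 -0.221  0.086]
endpl [ 0.484 -0.271  0.084]
post [ 0.532 -0.088  0.047]
bottle [ 0.688 -0.005  0.149]
old [0.431 0.029 0.022]
handle [0.505 0.159 0.136]
row [ 0.514 -0.233  0.079]
knob [ 0.492 -0.264  0.088]
[[ 0.000e+00 -9.616e-01 -2.743e-01  7.020e-02]
 [ 1.000e+00  3.000e-04 -8.000e-04  4.000e-04]
 [ 8.000e-04 -2.743e-01  9.616e-01 -1.253e-01]
 [ 0.000e+00  0.000e+00  0.000e+00  1.000e+00]]
```

View pics/crop1.png

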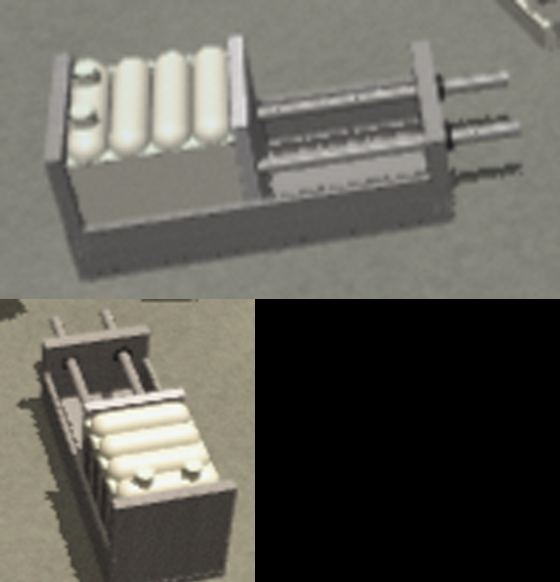

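Index (two knobs) is first from the fixed end plate, so its seam is at rack y ≈ -55 mm. Now close wrist views of the rack and the stand.

Run:
```python
import pickle; from h import *
from plant import manip, vision, solve_ik
ims=[]
for n,p in [("rack",[0.51,-0.19,0.27]),("stand",[0.505,0.16,0.30])]:
    for yaw in (0,np.pi):
        print(n,yaw,solve_ik(p,[np.pi,0,yaw]))
    manip.reach(p,[np.pi,0,0]); manip.wait(0.3)
    o=manip.get_obs(); s=vision.snapshot("wrist"); s["T"]=tcpT(o)@s["mount"]; s["o"]=o
    pickle.dump(s,open(f"pics/w{n}.pkl","wb")); ims.append(cv2.resize(s["frame"],(400,300)) if n=="stand" else s["frame"])
    print(o["time"],o["tcp_pos"],o["qpos"])
cv2.imwrite("pics/wrack.png",ims[0][:,:,::-1]); cv2.imwrite("pics/wstand.png",ims[1][:,:,::-1])
```

```text
rack 0 [ 0.057703    0.2946599   0.35111175  1.49852027 -0.1021849   1.36649432
 -1.15517007]
rack 3.141592653589793 [ 0.40943436  0.29271925 -0.11016121  1.4842625   0.03240366  1.36639086
  1.8681403 ]
1.5 [ 0.51027048 -0.18922811  0.26984263] [ 0.05710429  0.29484476  0.35013224  1.49856929 -0.10216281  1.36645306
 -1.15495545]
stand 0 [-0.49429158  0.24653889  0.19774379  1.4750193  -0.04847966  1.42482121
 -1.86611827]
stand 3.141592653589793 [-0.38121929  0.24647232  0.05372261  1.47052845 -0.01324216  1.42494588
  1.24360374]
3.175 [0.50527506 0.15903991 0.29997373] [-0.49310138  0.24655133  0.19846027  1.4751028  -0.04845325  1.42482644
 -1.86602963]
```

View pics/wrack.png

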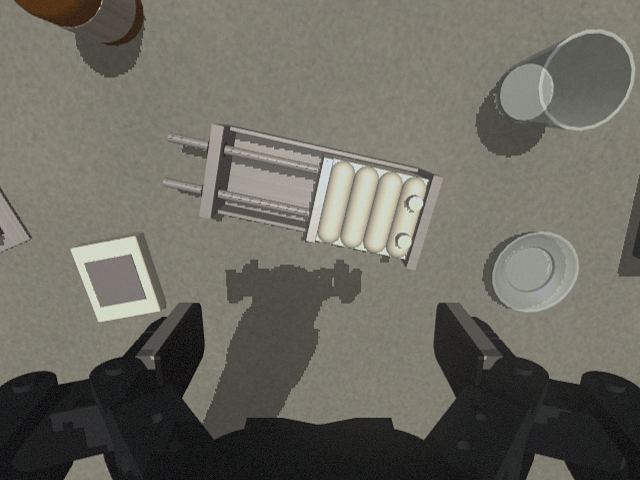

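View pics/wstand.png

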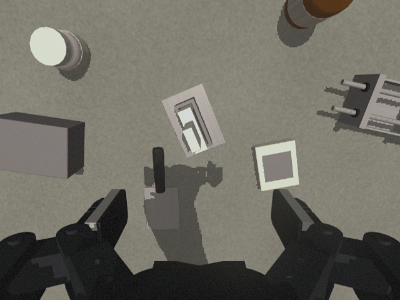

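The wrist view shows the rack with its knobs at (414,203) and (404,241), the end plate at right (430,220), the follower at (320,200) and the post at (212,170). In the half-size view, the handle top is at about (183,117). Now fitting those from depth.

Run:
```python
import pickle; from h import *
s=pickle.load(open("pics/wrack.pkl","rb")); T=s["T"]; C=cloud(s,T)
def rect(M,name):
    P=C[M][:,:2]; r=cv2.minAreaRect((P*1000).astype(np.float32)); print(name,len(P),[np.round(x,1) for x in r], "zmed",np.nanmedian(C[M][:,2]).round(4))
uv=np.mgrid[0:480,0:640]; V,U=uv
reg=(U>190)&(U<450)&(V>115)&(V<275)
rect(reg&(C[...,2]>0.07)&(C[...,2]<0.1),"plates+row")
rect(reg&(C[...,2]>0.012)&(C[...,2]<0.1)&(U>200),"rack all")
k1,k2=plane(s,T,414,202.5,.094),plane(s,T,404,240.5,.094); print("knobs",k1.round(4),k2.round(4),np.linalg.norm(k1-k2), "depth",C[203,414],C[241,404])
# image white mask for row
g=s["frame"].astype(int)
M=reg&(C[...,2]>0.07)&(C[...,2]<0.1)
a=np.arctan2((k1-k2)[1],(k1-k2)[0]); print("knob line angle deg",np.degrees(a))
np.save("pics/Crack.npy",C)
crop=cv2.resize(s["frame"][115:275,195:450],None,fx=3.1,fy=3.1,interpolation=2); cv2.imwrite("pics/crop2.png",crop[:,:,::-1])
s=pickle.load(open("pics/wstand.pkl","rb")); T=s["T"]; C=cloud(s,T)
reg=(U>250)&(U<460)&(V>120)&(V<330)
rect(reg&(C[...,2]>0.125)&(C[...,2]<.16),"handle top")
rect(reg&(C[...,2]>0.08)&(C[...,2]<.095),"shoulder")
rect(reg&(C[...,2]>0.043)&(C[...,2]<.056),"pocket rim")
rect(reg&(C[...,2]>0.002)&(C[...,2]<.056),"foot plate")
# side view check
for n in ("scene","side"):
    s=pickle.load(open(f"pics/{n}0.pkl","rb")); C=cloud(s,s["pose"])
    near=np.hypot(C[...,0]-.508,C[...,1]-.161)<.035
    rect(near&(C[...,2]>0.13)&(C[...,2]<.16),"handle "+n)
```

```text
plates+row 10058 [array([ 514.4, -231.8]), array([96.4, 80.1]), np.float64(77.8)] zmed 0.0842
rack all 15967 [array([ 525.5, -179.5]), array([203.3,  80.6]), np.float64(77.7)] zmed 0.0813
knobs [ 0.5248 -0.2631  0.094 ] [ 0.4939 -0.2572  0.094 ] 0.03149879500892824 depth [ 0.52440131 -0.26316     0.09400278] [ 0.49292486 -0.25766143  0.09221749]
knob line angle deg -10.806451505570074
handle top 719 [array([505.7, 168.9]), array([30.4, 12.2]), np.float64(22.2)] zmed 0.1396
shoulder 922 [array([505.5, 169. ]), array([66.2, 20.2]), np.float64(22.3)] zmed 0.0847
pocket rim 719 [array([505.4, 168.9]), array([80.3, 33.1]), np.float64(22.3)] zmed 0.0449
foot plate 10506 [array([462.6, 121. ]), array([240. , 240.5]), np.float64(89.9)] zmed 0.0138
handle scene 92 [array([508.2, 165.1]), array([29.3, 13.3]), np.float64(22.3)] zmed 0.1381
handle side 68 [array([507.2, 164.9]), array([31.9, 15.2]), np.float64(18.0)] zmed 0.1373
```

View pics/crop2.png

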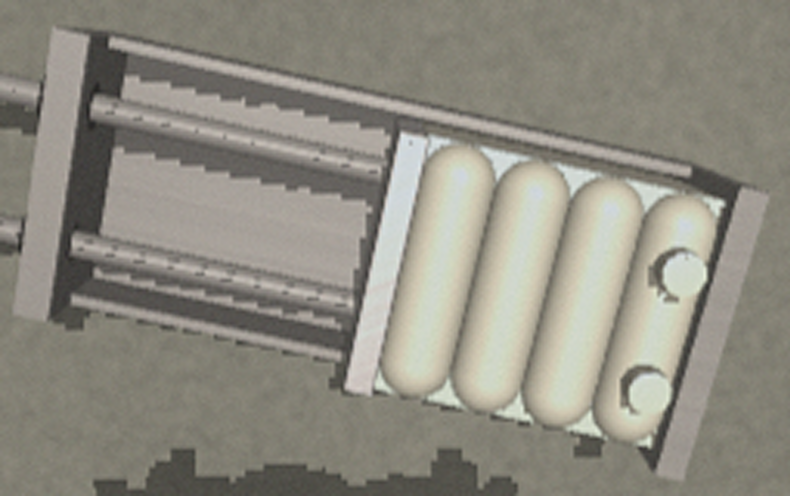

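Run:
```python
import pickle; from h import *
s=pickle.load(open("pics/wrack.pkl","rb")); T=s["T"]; C=cloud(s,T)
f=lambda x,y,z: plane(s,T,195+x/3.1,115+y/3.1,z)[:2]
def ln(n,a,b):
    d=a-b; print(n,a.round(4),b.round(4),"ang",np.degrees(np.arctan(d[1]/d[0])).round(2),"len",np.linalg.norm(d).round(4))
ln("end outer",f(767,192,.085),f(683,478,.085)); ln("end inner",f(738,186,.085),f(657,470,.085))
ln("fol outer",f(400,130,.085),f(345,390,.085)); ln("fol inner",f(428,136,.085),f(372,393,.085))
ln("seam1",f(645,205,.080),f(595,410,.080)); ln("seam2",f(570,185,.080),f(525,400,.080));ln("seam3",f(497,165,.080),f(453,380,.080))
print("fx",s["fx"],s["cx"],s["cy"])
# profile: heights along rack y
yaw=np.radians(-12.25); ex=np.array([np.cos(yaw),np.sin(yaw)]); ey=np.array([-ex[1],ex[0]])
P=C.reshape(-1,3); P=P[np.isfinite(P[:,0])]; d=P[:,:2]-[.5144,-.2318]; x=d@ex; y=d@ey
for lo,hi in ((-25,-22),(-6,6),(22,26)):
    print(lo,hi,[ (int(b),round(float(np.median(P[m,2])*1e3),1)) for b in range(-52,54,2) for m in [(x*1e3>lo)&(x*1e3<hi)&(abs(y*1e3-b)<1)&(P[:,2]>.03)] if m.sum()>2])
from plant import manip, vision
o=manip.get_obs(); yaw=np.radians(22.2)
manip.reach([.5065,.167,.21],[np.pi,0,yaw]); manip.wait(.3)
o=manip.get_obs(); s=vision.snapshot("wrist"); s["T"]=tcpT(o)@s["mount"]; s["o"]=o
pickle.dump(s,open("pics/whov.pkl","wb")); C=cloud(s,s["T"]); print(o["time"],o["tcp_pos"],o["eef_rot"],o["wrist_force"])
V,U=np.mgrid[0:480,0:640]
M=(np.hypot(C[...,0]-.5065,C[...,1]-.167)<.03)&(C[...,2]>.13)&(C[...,2]<.15)
print(M.sum(),cv2.minAreaRect((C[M][:,:2]*1000).astype(np.float32)))
L=cloud(s,s["mount"]); F=(L[...,2]>-.02)&(L[...,2]<.03)&(abs(L[...,0])<.02)
for sg in (1,-1):
    m=F&(L[...,1]*sg>0)&(abs(L[...,1])<.08); print(sg,m.sum(),np.percentile(L[m][:,1],[1,5,50,95,99]).round(4), L[m].max(0))
im=s["frame"]; cv2.imwrite("pics/whov.png",im[:,:,::-1])
```

```text
end outer [ 0.5437 -0.2864] [ 0.466  -0.2704] ang -11.66 len 0.0792
end inner [ 0.5452 -0.2789] [ 0.4683 -0.2632] ang -11.57 len 0.0784
fol outer [ 0.559  -0.1927] [ 0.4909 -0.1784] ang -11.87 len 0.0696
fol inner [ 0.5575 -0.1997] [ 0.4901 -0.1856] ang -11.86 len 0.069
seam1 [ 0.5396 -0.2566] [ 0.4839 -0.2464] ang -10.38 len 0.0567
seam2 [ 0.5448 -0.2368] [ 0.4867 -0.2272] ang -9.46 len 0.0589
seam3 [ 0.5499 -0.2178] [ 0.4923 -0.2075] ang -10.17 len 0.0585
fx 389.52830867577234 318.638052064751 240.0811924767907
-25 -22 [(-48, 84.7), (-46, 84.9), (-44, 84.8), (-42, 84.5), (-40, 83.4), (-38, 81.1), (-36, 83.7), (-34, 84.6), (-32, 85.9), (-30, 86.3), (-28, 85.3), (-26, 85.1), (-24, 83.7), (-22, 82.2), (-20, 79.5), (-18, 81.2), (-16, 83.8), (-14, 85.3), (-12, 86.0), (-10, 85.3), (-8, 85.8), (-6, 84.7), (-4, 83.7), (-2, 82.1), (0, 79.1), (2, 81.6), (4, 83.7), (6, 84.9), (8, 85.3), (10, 85.6), (12, 85.5), (14, 84.9), (16, 84.5), (18, 81.9), (20, 78.6), (22, 81.8), (24, 84.2), (26, 84.8), (28, 85.1), (30, 85.2), (32, 85.6), (34, 84.5), (36, 84.5), (38, 82.3), (40, 79.9), (42, 84.4), (44, 
[... 1041 characters left out ...]
.8), (2, 81.4), (4, 83.5), (6, 84.6), (8, 85.6), (10, 85.6), (12, 85.3), (14, 85.0), (16, 84.0), (18, 81.7), (20, 78.8), (22, 81.2), (24, 83.4), (26, 84.8), (28, 85.7), (30, 86.0), (32, 86.0), (34, 84.8), (36, 84.1), (38, 82.0), (40, 80.6), (42, 84.7), (44, 84.9), (46, 84.9), (48, 82.0), (50, 43.7), (52, 44.4)]
3.975 [0.50773701 0.16725671 0.21193268] [ 3.14141246 -0.00391259  0.38653987] [ 0.55882723 -0.45118235  0.10696212]
1253 ((505.87103271484375, 169.080078125), (30.35173988342285, 11.856575965881348), 22.148813247680664)
1 2328 [0.0417 0.0418 0.0423 0.0541 0.0554] [0.01228287 0.05590813 0.00473362]
-1 2355 [-0.0565 -0.0553 -0.0435 -0.043  -0.0429] [ 0.01226066 -0.04263614  0.00475163]
```

View pics/whov.png

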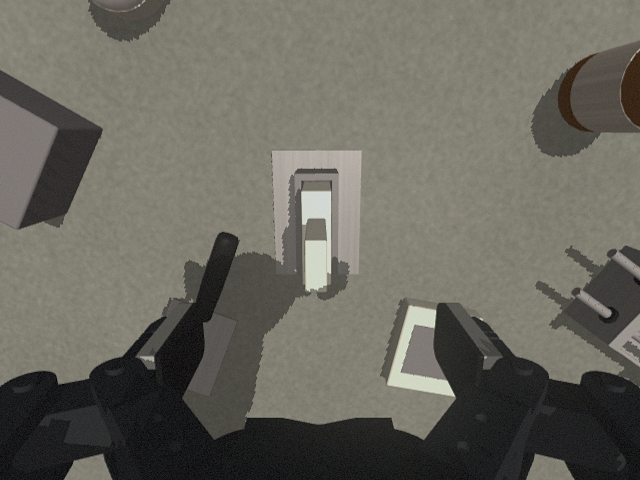

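The hover view shows the handle top centred between the fingers at (316,265), and the depth profile puts the seam at -20 mm in my rack frame, consistent at both ends. The wrist camera carries a -0.6 mm bias in tool y, from the finger midpoint. Grasping now.

```bash
cat >> h.py <<'E'
from plant import manip, vision, solve_ik
OFF=np.zeros(3)
def go(p,yaw,v=.15,n=2,settle=.15):
    """line to p, then re-command with the residual added, up to n times"""
    p=np.array(p); c=p+OFF
    for i in range(n+1):
        manip.servo_line(c,[np.pi,0,yaw],v if i==0 else .02); manip.wait(settle)
        e=p-manip.get_obs()["tcp_pos"]
        if np.abs(e).max()<4e-4: break
        c=c+e
    return manip.get_obs()
HX=np.array([.5061,.1685]); HY=np.radians(22.2)
RY=np.radians(-12.25); EX=np.array([np.cos(RY),np.sin(RY)]); EY=np.array([-EX[1],EX[0]])
SEAM=np.array([.5144,-.2318])-.020*EY+[-.0001,-.0006]
E
python3 - <<'E'
from h import *
manip.grip(.045,20)
o=go([*HX,.15],HY); print(o["time"],o["tcp_pos"],o["eef_rot"],o["width"],o["wrist_force"])
o=go([*HX,.1205],HY,.08); print(o["time"],o["tcp_pos"],o["wrist_force"])
manip.grip(.0,25); o=manip.get_obs(); print("grip25",o["time"],o["width"],o["finger_force"],o["tcp_pos"],o["wrist_force"],o["moment"])
E
```

```text
6.0 [0.50601698 0.168487   0.14982479] [-3.14157684e+00  7.55313968e-05  3.87463311e-01] 0.04479415920842628 [-0.42313634 -0.24487069  0.06055627]
7.4667 [0.50605384 0.16847459 0.12036991] [ 0.52394292 -0.32705319  0.03082555]
grip25 7.8583 0.011531914643401251 27.531846463680267 [0.50606466 0.16851049 0.12042822] [0.56201557 0.06434921 0.21830196] [-0.00489515  0.00630598  0.03224027]
```

Run:
```python
from h import *; import pickle
manip.grip(0,80); o=manip.get_obs(); print(o["width"],o["finger_force"],o["wrist_force"])
o=go([*HX,.225],HY,.08,n=0); print("lift",o["time"],o["wrist_force"])
go([*HX,.26],HY,.15,n=0,settle=0)
o=go([*SEAM,.26],RY,.2,n=2,settle=.2); print(o["time"],o["tcp_pos"],o["eef_rot"],o["wrist_force"],o["moment"])
s=vision.snapshot("wrist"); s["T"]=tcpT(o)@s["mount"]; s["o"]=o
pickle.dump(s,open("pics/wheld.pkl","wb")); cv2.imwrite("pics/wheld.png",s["frame"][:,:,::-1])
L=cloud(s,s["mount"])
V,U=np.mgrid[0:480,0:640]
near=(abs(L[...,0])<.06)&(abs(L[...,1])<.03)
for lo,hi in ((.02,.035),(.033,.038),(.05,.09),(.1,.12)):
    m=near&(L[...,2]>lo)&(L[...,2]<hi); 
    if m.sum()>10: print(lo,hi,m.sum(),L[m][:,:].mean(0).round(4),[np.round(x,1) for x in cv2.minAreaRect((L[m][:,:2]*1000).astype(np.float32))])
```

```text
0.011055523915178455 77.78542757034302 [0.49188617 0.09042561 2.29429549]
lift 9.6833 [ 0.54898094 -0.00251985 -1.39849925]
13.4167 [ 0.51008463 -0.25192659  0.26003173] [ 3.14157535e+00  9.26244445e-06 -2.13758333e-01] [ 1.12434353 -0.77556111 -3.27207872] [ 0.00597033  0.01448721 -0.00506541]
0.02 0.035 489 [ 0.0166 -0.0007  0.0294] [array([17.5, -1. ]), array([18.9, 30.4]), np.float64(89.1)]
0.033 0.038 2370 [ 0.021  -0.0008  0.0359] [array([17.2, -0.9]), array([20. , 31.4]), np.float64(89.5)]
0.05 0.09 564 [ 0.0326 -0.0009  0.0678] [array([32.5, -0.9]), array([19.7,  1.3]), np.float64(89.1)]
0.1 0.12 34 [ 0.0305 -0.0008  0.1075] [array([30.6, -0.8]), array([ 0.5, 10.1]), np.float64(0.6)]
```

View pics/wheld.png

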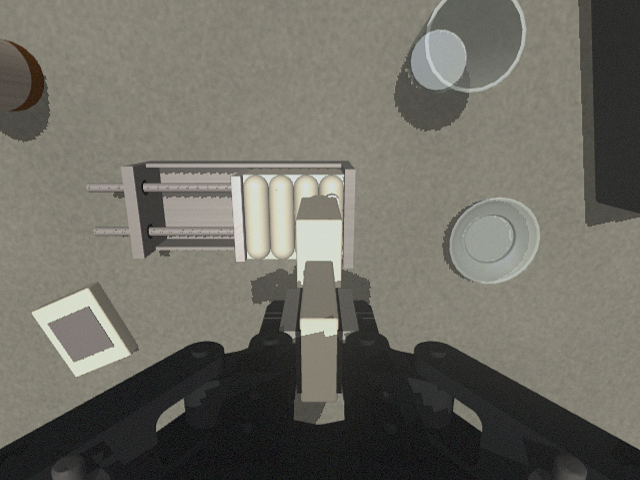

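The held cassette is upright and centred in the fingers (camera y -0.85 mm against a finger centre of -0.6 mm), and the view shows its foot above the row at about (318,200). Next I'll recheck the seam against it, then descend into the groove under force watch.

```bash
cat >> h.py <<'E'
def force(n=6,dt=.02):
    F=[]
    for _ in range(n): manip.wait(dt); o=manip.get_obs(); F.append(np.r_[o["wrist_force"],o["moment"]])
    F=np.mean(F,0); return np.array([F[:2]@EX,F[:2]@EY,F[2],F[3:5]@EX,F[3:5]@EY])
E
python3 - <<'E'
from h import *; import pickle
s=pickle.load(open("pics/wheld.pkl","rb")); C=cloud(s,s["T"]).reshape(-1,3); d=C[:,:2]-SEAM; x=d@EX*1e3; y=d@EY*1e3
print([(b,round(float(np.median(C[m,2])*1e3),1)) for b in range(-24,46,2) for m in [(x>20)&(x<27)&(abs(y-b)<1)&(C[:,2]>.03)&(C[:,2]<.1)] if m.sum()>2])
b=force(12); np.save("base.npy",b); print("base",b.round(2))
o=go([*SEAM,.206],RY,.1,n=1); f=force()-b; print(o["time"],o["tcp_pos"],"err",(np.array(o["tcp_pos"][:2])-SEAM)*1e3,f.round(2))
z=.206
while z>.192:
    z-=.001; manip.servo_line([*SEAM,z],[np.pi,0,RY],v=.02); f=force(4)-b
    if np.abs(f[:3]).max()>4: break
o=manip.get_obs(); print("stop cmd",z,o["tcp_pos"],"H",o["tcp_pos"][2]-.1215,"y",(o["tcp_pos"][:2]-SEAM)@EY,f.round(2),o["time"])
E
```

```text
[(-24, 84.9), (-22, 84.8), (-20, 84.4), (-18, 79.6), (-16, 82.8), (-14, 84.5), (-12, 85.6), (-10, 86.5), (-8, 86.1), (-6, 85.1), (-4, 84.0), (-2, 82.6), (0, 80.1), (2, 80.2), (4, 82.7), (6, 84.4), (8, 85.2), (10, 85.6), (12, 85.4), (14, 85.5), (16, 84.5), (18, 82.8), (20, 80.5), (22, 80.2), (24, 82.3), (26, 84.2), (28, 85.2), (30, 85.2), (32, 85.7), (34, 85.0), (36, 84.5), (38, 82.6), (40, 80.2), (42, 79.9), (44, 82.9)]
base [-0.13  0.02 -2.33 -0.01  0.01]
14.9083 [ 0.50948812 -0.25152546  0.20501112] err [-0.5683254   0.41916652] [ 0.17  0.03 -0.2  -0.01 -0.01]
stop cmd 0.19799999999999998 [ 0.51040447 -0.25122844  0.19808097] H 0.0765809739304194 y 0.0007737181374315432 [ 0.51  5.    2.25  1.38 -0.13] 17.5417
```

```bash
cat >> h.py <<'E'
def cH(H):
    a=np.linspace(0,2*np.pi,721); hull=cv2.convexHull(np.float32(np.r_[np.c_[2.5*np.cos(a),2.5+2.5*np.sin(a)],[[10,22],[10,80],[-10,22],[-10,80]]]))[:,0]
    r=hull[hull[:,0]>=0]; r=r[np.argsort(r[:,1])]; h=np.linspace(.01,79.9,3000); t=np.interp(h,r[:,1],r[:,0]); z=H+h
    g=np.where(z<70,0,np.where(z<80,-10+np.sqrt(np.clip(100-(z-70)**2,0,None)),-1e9)); return (t+g).max()
def wedge(y0,z,zend,step=.001,fmax=18,b=np.load("base.npy"),v=.02):
    k=0
    while z>zend+1e-6:
        z=max(z-step,zend); yc=y0+(cH((z-.1215)*1e3)+.3)*1e-3
        manip.servo_line([*(SEAM+EY*yc),z],[np.pi,0,RY],v=v); f=force(3)-b; o=manip.get_obs()
        if f[1]>3: y0+=.0004
        if f[1]<-11: y0-=.0003
        k+=1
        if k%4==1 or np.linalg.norm(f[:3])>fmax: print("t%.1f zc %.4f z %.4f yc %.2f y %.2f"%(o["time"],z,o["tcp_pos"][2],yc*1e3,(o["tcp_pos"][:2]-SEAM)@EY*1e3),"f",f.round(2),"w",round(o["width"],4))
        if np.linalg.norm(f[:3])>fmax: print("FORCE STOP"); break
    return y0,z
E
python3 - <<'E'
from h import *
print([round(cH(h),2) for h in (79,77,76,75,70,65,60,55,50,45,40)])
y0,z=wedge(.0018,.199,.186); print(y0,z)
E
```

```text
[np.float64(-5.1), np.float64(-1.88), np.float64(-0.83), np.float64(-0.0), np.float64(2.41), np.float64(4.29), np.float64(6.17), np.float64(8.05), np.float64(9.8), np.float64(10.0), np.float64(10.0)]
t17.8 zc 0.1980 z 0.1981 yc 0.77 y 0.92 f [ 0.49  3.88  2.23  1.34 -0.18] w 0.0112
t19.0 zc 0.1940 z 0.1968 yc 3.96 y 1.73 f [-1.72  1.8  13.62  0.53  0.51] w 0.0109
t20.2 zc 0.1900 z 0.1918 yc 5.48 y 3.54 f [ 0.75  2.22  9.04  0.47 -0.22] w 0.0111
t21.4 zc 0.1860 z 0.1881 yc 6.98 y 4.84 f [ 0.42  1.4   8.84  0.41 -0.16] w 0.0111
0.0022 0.186
```

Run:
```python
from h import *
y0,z=wedge(.0022,.186,.160,step=.0012); print(y0,z)
```

```text
t21.7 zc 0.1848 z 0.1872 yc 7.43 y 5.08 f [ 0.5   1.9  11.49  0.34 -0.06] w 0.011
t22.9 zc 0.1800 z 0.1817 yc 9.24 y 6.56 f [ 0.97  0.56 10.79  0.02 -0.16] w 0.0109
t24.1 zc 0.1752 z 0.1770 yc 11.04 y 8.39 f [ 0.83 -0.09 10.58  0.04 -0.11] w 0.011
t25.3 zc 0.1704 z 0.1715 yc 12.46 y 10.10 f [ 1.62  0.13  7.8   0.09 -0.33] w 0.0111
t26.5 zc 0.1656 z 0.1653 yc 12.50 y 11.00 f [ 1.46 -4.93  5.25 -1.5  -0.35] w 0.011
t27.7 zc 0.1608 z 0.1602 yc 12.50 y 10.87 f [ 1.06 -5.35  4.74 -1.59 -0.25] w 0.0111
0.0022 0.16
```

Run:
```python
from h import *
y0,z=wedge(.0015,.160,.126,step=.0015); print(y0,z)
```

```text
t28.3 zc 0.1585 z 0.1568 yc 11.80 y 10.72 f [ 0.66 -5.47  0.3  -1.49 -0.15] w 0.0109
t29.5 zc 0.1525 z 0.1510 yc 11.80 y 10.74 f [ 0.49 -6.29  0.32 -1.5  -0.14] w 0.011
t30.7 zc 0.1465 z 0.1450 yc 11.80 y 10.66 f [ 0.57 -5.83  1.33 -1.49 -0.21] w 0.011
t31.9 zc 0.1405 z 0.1390 yc 11.80 y 10.64 f [ 0.36 -6.06  1.9  -1.45 -0.18] w 0.0112
t33.1 zc 0.1345 z 0.1331 yc 11.80 y 10.60 f [ 0.98 -5.63  0.94 -1.45 -0.19] w 0.011
t34.3 zc 0.1285 z 0.1271 yc 11.80 y 10.56 f [ 0.75 -6.85  1.47 -1.42 -0.19] w 0.0112
0.0015 0.126
```

Run:
```python
from h import *
b=np.load("base.npy"); z=.126; yc=.0118
def at(yc,z,n=4):
    manip.servo_line([*(SEAM+EY*yc),z],[np.pi,0,RY],v=.02); f=force(n)-b; o=manip.get_obs()
    print("t%.1f yc %.2f zc %.4f z %.4f y %.2f"%(o["time"],yc*1e3,z,o["tcp_pos"][2],(o["tcp_pos"][:2]-SEAM)@EY*1e3),f.round(2),o["eef_rot"].round(4)[0]); return f
while z>.112:
    z-=.0007 
    if yc>.0108: yc-=.0003
    f=at(yc,z)
    if f[2]>8.5 or np.linalg.norm(f)>20: break
```

```text
t35.3 yc 11.50 zc 0.1253 z 0.1239 y 10.50 [ 0.51 -5.56  1.82 -1.35 -0.1 ] 3.1408
t35.6 yc 11.20 zc 0.1246 z 0.1232 y 10.49 [ 0.32 -5.28  1.57 -1.24 -0.12] 3.1411
t35.9 yc 10.90 zc 0.1239 z 0.1225 y 10.39 [ 0.21 -5.3   0.42 -1.21 -0.05] 3.1414
t36.2 yc 10.60 zc 0.1232 z 0.1219 y 10.37 [-0.81 -5.19 -0.19 -1.23  0.11] -3.1415
t36.5 yc 10.60 zc 0.1225 z 0.1216 y 10.39 [-0.93 -5.39  1.89 -1.17  0.21] -3.1414
t36.8 yc 10.60 zc 0.1218 z 0.1215 y 10.34 [-2.19 -4.82  5.04 -1.1   0.49] -3.1413
t37.2 yc 10.60 zc 0.1211 z 0.1215 y 10.31 [-2.39 -4.35  7.79 -1.    0.75] -3.1411
t37.5 yc 10.60 zc 0.1204 z 0.1214 y 10.28 [-4.02 -3.68 11.24 -0.92  1.03] -3.141
```

Run:
```python
from h import *
b=np.load("base.npy"); 
for _ in range(3): print((force(20)-b).round(2))
s=vision.snapshot("side"); q=vision.snapshot("scene")
a=cv2.resize(s["frame"][250:380,305:420],(460,520),interpolation=2); c=cv2.resize(q["frame"][225:335,160:310],(340,250),interpolation=2)
cv2.imwrite("pics/seated.png",np.hstack([a,cv2.copyMakeBorder(c,0,270,0,0,0)])[:,:,::-1]); print(manip.get_obs()["time"])
```

```text
[-3.41 -4.26 10.98 -0.94  1.01]
[-3.7  -4.07 11.01 -0.94  1.02]
[-3.69 -4.1  11.18 -0.95  1.01]
38.575
```

View pics/seated.png

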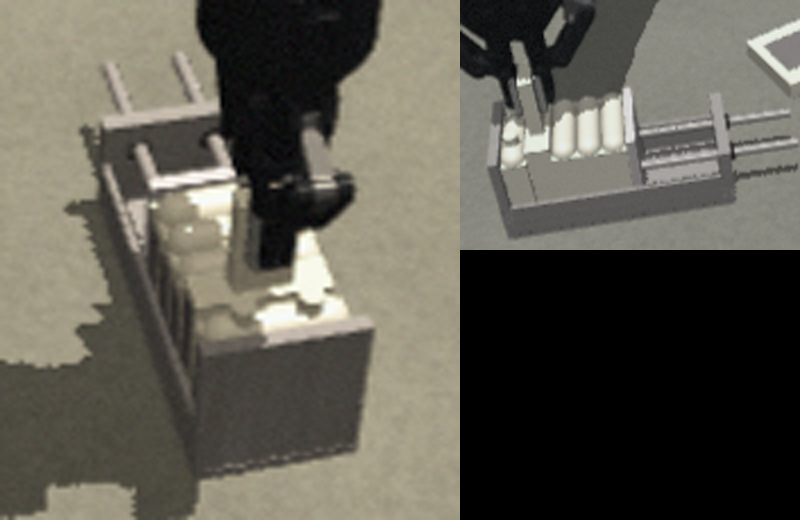

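The crops show the new cassette seated between the knobbed one and the three plain ones (about (535,150) in the right crop), with all of them upright. It held 11 N for about 1.3 s. Now unload, release and retreat.

Run:
```python
from h import *
b=np.load("base.npy")
manip.servo_line([*(SEAM+EY*.0105),.1222],[np.pi,0,RY],v=.02); print((force(5)-b).round(2))
manip.grip(.04,20); manip.wait(.2); o=manip.get_obs(); print(o["time"],o["width"],o["tcp_pos"],o["wrist_force"])
manip.servo_line([*(SEAM+EY*.0105),.17],[np.pi,0,RY],v=.06); manip.servo_line([*(SEAM+EY*.0105),.28],[np.pi,0,RY],v=.15); manip.wait(.3)
o=manip.get_obs(); s=vision.snapshot("wrist"); T=tcpT(o)@s["mount"]; C=cloud(s,T); P=C.reshape(-1,3)
cv2.imwrite("pics/final.png",s["frame"][:,:,::-1]); print(o["time"],o["wrist_force"])
for n,lo,hi,r in (("handle",.125,.155,.05),("shoulder",.0855,.095,.04)):
    m=(P[:,2]>lo)&(P[:,2]<hi)&(np.hypot(*(P[:,:2]-SEAM-EY*.0105).T)<r); Q=np.c_[(P[m,:2]-SEAM)@EX,(P[m,:2]-SEAM)@EY]*1e3
    print(n,m.sum(),np.median(P[m,2]).round(4),cv2.minAreaRect(Q.astype(np.float32)))
```

```text
[-1.32 -4.64  3.13 -1.08  0.38]
39.5 0.04027280057076107 [ 0.51239836 -0.24140002  0.12219307] [ 0.31983637 -0.32359271 -0.34047278]
41.6333 [-0.1842263   0.32436485 -0.29118538]
handle 762 0.1407 ((-1.2665901184082031, 10.962539672851562), (29.760709762573242, 11.585531234741211), 0.20604832470417023)
shoulder 1632 0.0862 ((-1.8316612243652344, 11.733602523803711), (65.36519622802734, 77.06536865234375), 0.991359293460846)
```

View pics/final.png

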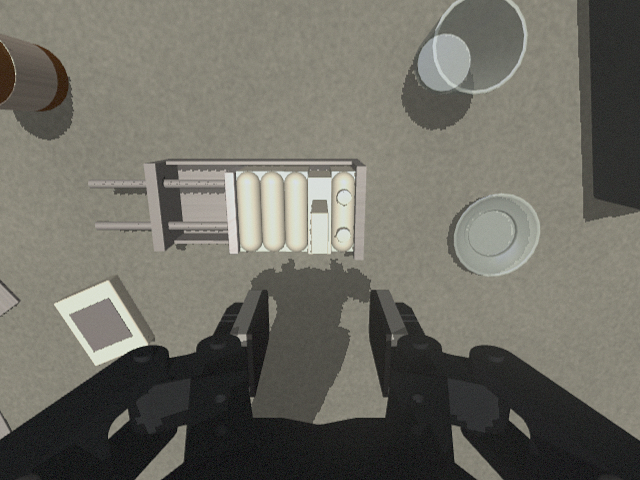

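The final view shows the new cassette at (319,210), directly beside the knobbed one. Its handle top is at z 0.141, as expected for bottomed out, the row is upright, and the gripper is clear.

```bash
python3 -c "
from plant import manip
print(manip.close_job())"
```

```text
the job is handed in; nothing more can be done
None
```

The tall-handled cassette is bottomed upright on the rack floor, directly on the spring-plate side of the two-knob cassette; I leaned on it with about 11 N, then let go and backed clear, with no wrist reading over 18 N while inserting, and handed the job in at about 42 s.

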